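Fetch the rolling pin from under the sliding tray

TASK

Get the rolling pin out of the two-tier wooden utensil organiser: first slide the organiser's upper tray all the way to either end and leave it there, then take the pin, tip its uncovered end up through the opening and draw it out slantwise from under the tray. Do not drag or lift the organiser, and leave the wooden spoon in its lane and everything else where it stands. Finish while still holding the pin in the gripper, still, in the air, the whole of it at least 5 cm higher than the top rim of the upper tray.

Things in the scene. Friction and masses are not known exactly. Their poses are not given: they have to be found in the camera images.
- organiser: Light wooden two-tier utensil organiser, loose on the worktop, 2 kg. Origin: centre of its underside; y axis along its length, z up. Lower box 196 (x) x 416 (y), walls 8 thick, tops 78 above the underside, inner y from -200 to +200. Each end wall has raised corners (to 100, beyond x = +-74) that stop the upper tray. Two lanes along y, open above where the upper tray does not cover them
- pin_lane (a point): Centre of the floor of the organiser's wide lane (at x = +30, 8 above the underside), in which the rolling pin lies. The lane is 120 wide (x) and 400 long (y), 70 deep to the tray's underside and the wall tops. The narrow lane beside it, on the organiser's -x side behind a 64 high divider, is 54 wide and holds the wooden spoon
- upper_tray (a joint): Slide of the shallow upper tray along the organiser's y, on top of its side walls: 0 = centred, + toward the organiser's +y end, hard stops at +-0.115 m. Stays where left, 2.5 N friction, cannot be lifted. Tray 170 long (y), 196 wide, underside 78 and rim 115 above the worktop. At one end it leaves 230 of the lanes open at the other
- tray_rim_plus (a point): Top of the upper tray's 8 thick, 33 high end wall at its +y side, at its middle over the wide lane: a place to pinch it from above; 40 or more free inside the wall there. Teaspoons and two round cutters 22 high are fixed in the tray. Same axes as the organiser
- tray_rim_minus (a point): The same on the tray's -y end wall.
- rolling_pin: Plain wooden rolling pin, 330 long, 0.2 to 0.4 kg, lying on the floor of the wide lane, its middle within 25 of the lane's. Origin: on its axis at mid-length, 28 above the worktop; y axis along its length. Barrel 40 in diameter, 220 long (y from -110 to +110), then at each end a handle 55 long, at most 22 in diameter
- pin_end_plus (a point): Tip of the rolling pin's handle at its own +y end, on the axis.
- pin_end_minus (a point): Tip of the rolling pin's handle at its own -y end, on the axis.
- wooden_spoon: Wooden spoon 311 x 44 x 14, lying in the organiser's narrow lane; to be left there. Origin: centre of its underside, x axis along its length.
- lemon: Bystander, to be left alone: a lemon on the chopping board at the right. Origin: centre of its underside.
- creamer: Bystander, to be left alone: a small speckled jug, 67 tall, on the chopping board at the right. Origin: centre of its underside.
- honey_jar: Bystander, to be left alone: a round jar, 65 across, 100 tall, at the back right. Origin: centre of its underside.
- salt_cellar: Bystander, to be left alone: a round lidded wooden pot, 91 across, 55 tall, at the back left. Origin: centre of its underside.
- kitchen_timer: Bystander, to be left alone: a round kitchen timer, 66 across, 55 tall, at the left. Origin: centre of its underside.

How it is judged (in metres and radians):
On the way, in this order (a step that is already met when the one before it is completed fails the run):
1. the upper tray is slid fully to one end, the pin still lying in its lane ((value of joint upper_tray above 0.105 m or value of joint upper_tray below -0.105 m) and height (world z) of each of pin_end_plus, pin_end_minus below 0.06 m), for 0.2 s.
2. the pin stands slantwise in the opening: one end above the organiser's walls, the other still down in the lane (((height (world z) of pin_end_plus above 0.095 m and height (world z) of pin_end_minus below 0.065 m) or (height (world z) of pin_end_minus above 0.095 m and height (world z) of pin_end_plus below 0.065 m))), for 0.1 s.
At the end, for the whole second after the job is handed in: Upper tray left within 25 mm of one stop; pin held by the fingers, still, touching neither organiser nor bystanders, both end points over 160 mm above the worktop; organiser flat and within 40 mm of its start, spoon in its lane, bystanders within 30 mm of theirs ((value of joint upper_tray above 0.09 m or value of joint upper_tray below -0.09 m) and height (world z) of each of pin_end_plus, pin_end_minus above 0.16 m and contact force between rolling_pin and the fingers above 1 N and contact force between rolling_pin and organiser below 0.1 N and linear speed of rolling_pin below 0.03 m/s and angular speed of rolling_pin below 0.3 rad/s and distance of organiser from where it was at the start of the episode below 0.04 m and angle between organiser's own z axis and vertical below 0.05 rad and height (world z) of wooden_spoon below 0.04 m and contact force between rolling_pin and lemon below 0.1 N and contact force between rolling_pin and creamer below 0.1 N and contact force between rolling_pin and honey_jar below 0.1 N and contact force between rolling_pin and salt_cellar below 0.1 N and contact force between rolling_pin and kitchen_timer below 0.1 N and distance of each of lemon, creamer, honey_jar, salt_cellar, kitchen_timer from where it was at the start of the episode below 0.03 m); the arm keeps its last pose, push and grip.
It fails at once if the organiser is dragged more than 40 mm, lifted or tipped (distance of organiser from where it was at the start of the episode above 0.04 m or angle between organiser's own z axis and vertical above 0.08 rad or height (world z) of organiser above 0.015 m).
It fails at once if a bystander is knocked more than 30 mm away (distance of any of lemon, creamer, honey_jar, salt_cellar, kitchen_timer from where it was at the start of the episode above 0.03 m).
It fails at once if the wooden spoon is lifted out of its lane (height (world z) of wooden_spoon above 0.06 m).
It also fails if it takes over 58 s, if anything falls off the work surface, if the arm or the gripper's body presses on something with over 40 N, if the wrist force passes 120 N, or if a joint passes its speed limit or range.

ROBOT

A 6-joint arm with a two-finger parallel gripper is mounted at the origin on a cart in front of the work surface, level with it; the furniture and walls round the work are solid. World frame = base frame: x ahead of the robot, y to its left, z up, the work surface at z = 0. Lengths are in m, angles in degrees, forces in N, time in s.
With the tool pointing down it reaches from about 0.35 to 0.875 m from the base axis. Payload 4.2 kg.
Tool frame: the origin (TCP) lies between the finger pads; the fingertips stand tip_reach ahead of it and the grasp point (between the pads) lies 2 mm behind it (tip_reach is the distance from the TCP to the fingertips, in m); z points along the fingers, y is the line along which they close (so a half turn about z gives the same grasp; the last joint's range is limited). The gripper opens to 87 mm and grips with 3 to 60 N. Pads are 19 mm wide; open, the fingers measure 117 mm over their backs; the gripper's body (75 mm by 190 mm) begins 51 mm behind the grasp point.
Start: joints at [83.629, 22.042, 0.453, 0, -68.411, -14.817], TCP at [0.226, 0.583, 0.24] pointing down, gripper open.
Joint ranges: [-179.83, 179.83], [-69.29, 118.12], [-61.27, 80.66], [-181.25, 117.63], [-171.15, -9.14], [-177.46, 177.46]. Speed limits (degrees/s): [159.86, 159.86, 180, 180, 180, 180].

INTERFACE

Orientations are given as a 3x3 rotation matrix whose columns are the frame's x, y, z axes.
In Python, from bench import reach, move_l, set_joints, gripper_to, wait, solve_ik, observe, read_camera, camera_model, Unreachable, sign_off, tip_reach gives the robot as it stands. Calls block until the motion is done:
- reach(position, orientation): joint-space move of the TCP to a pose.
- move_l(position, ori=None, feed=0.15): straight line of the TCP; ori=None keeps the orientation; feed is the mean speed in m/s.
- set_joints(angles): joint-space move.
- gripper_to(opening, force=None): opening from 0.0 (shut) to 1.0 (fully open); force is the grip in N (None keeps the last); returns when the fingers have stopped.
- wait(seconds).
- solve_ik(position, orientation): joint angles nearest the present ones, or None.
- observe(): the state.
- read_camera(name): name is "scene" or "top" or "wrist"; returns (picture, depth): 400x640x3 uint8, red, green, blue; 400x640 float32, m along the optical axis (not along the pixel's ray), 0 where there is no reading.
- camera_model(name): a dict with "fov_y" (degrees; the focal length in pixels is half the picture's height over the tangent of half this angle, whatever the lens; pixels are square), "cx", "cy" (the principal point, pixels), "world_from_camera" (4x4, takes a point from camera to world coordinates). Camera axes: x right, y down, z forward; pixel columns grow to the right and rows downward; lengths in m; the calibration is good to about 2 mm. The wrist camera is an equidistant fisheye: a pixel r from the principal point sees the ray r / f radians off the axis. A picture is of the moment at which its call begins: read the wrist's pose just before it. camera_model takes no time and is no camera call; for the wrist camera it gives the pose at the moment of the call.
A pose or a line that the arm cannot do raises Unreachable and nothing moves.
- sign_off(): hands the job in; it is judged then, once.
The state is a dict: "t": time; "q": joint angles; "dq": joint speeds; "joint_torque": joint torques, N m; "tcp_pos": TCP position; "ee_rot": TCP orientation; "contact_force": force on the tool from outside, world axes, zero at the start; "torque": the same for the moment, N m; "width": opening from 0.0 (shut) to 1.0 (fully open); "gripper_force": force on a finger pad.
Only numpy, scipy, OpenCV 4.12 (cv2) and the standard library are available. Lean on these libraries where they do the work, as an engineer would, in place of code of your own. Each camera call takes 0.05 s, during which the arm holds its last target. There are 200 camera calls.

## Working session

There is one attempt and no reset: what is moved stays moved. The work goes in short steps, each a Python script; the robot and the scene stay as the last script left them, time stands still between calls to the robot, and variables do not carry over. Pictures are saved under pics/ and viewed, at most 10 in all, crops included, and the job is handed in when it is done.

```bash
ls; mkdir -p pics; python3 - <<'E'
from bench import *
import cv2,numpy as np
o=observe();print(o['t'],o['tcp_pos'],o['width'],tip_reach)
for n in("top","scene"):
    p,d=read_camera(n);cv2.imwrite(f'pics/{n}0.png',p[:,:,::-1]);np.savez(f'{n}0.npz',p=p,d=d)
    m=camera_model(n);print(n,m)
E
```

```text
pics
0.0 [0.22565041 0.58223062 0.23845859] 0.9988595460173709 0.017
top {'fov_y': 45.14550899551379, 'cx': 318.1334033785239, 'cy': 203.20344657174533, 'world_from_camera': array([[ 0.02240544, -0.99702253,  0.07378399,  0.43097268],
       [-0.99966267, -0.0233121 , -0.01144965,  0.00381516],
       [ 0.01313562, -0.07350257, -0.99720852,  1.69781482],
       [ 0.        ,  0.        ,  0.        ,  1.        ]])}
scene {'fov_y': 43.020967759249515, 'cx': 322.45119224892557, 'cy': 187.70768377270738, 'world_from_camera': array([[ 0.90850751, -0.16956388,  0.38191911, -0.17851752],
       [-0.4177741 , -0.38800384,  0.82153383, -1.54813468],
       [ 0.00888362, -0.90592556, -0.4233438 ,  0.87597876],
       [ 0.        ,  0.        ,  0.        ,  1.        ]])}
```

View pics/top0.png

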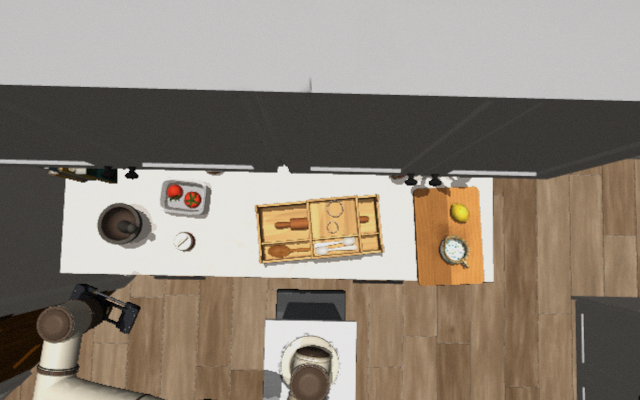

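View pics/scene0.png

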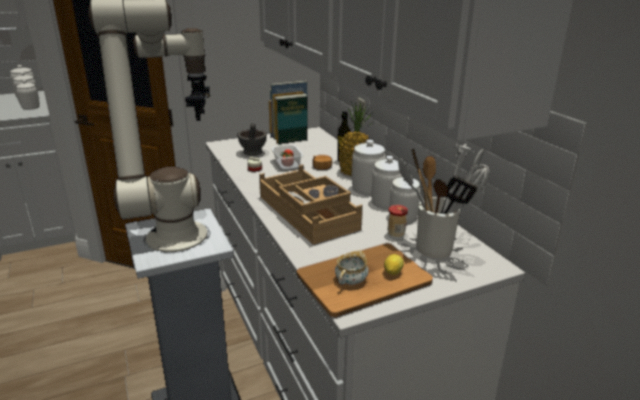

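Top view: the organiser spans about px (257–383, 195–263). Its wide lane is on the far side, with the pin's left handle at about (280,225). The upper tray covers columns about 308–357. Next I'll get coarse positions, then a closer wrist view.

```bash
cat > h.py <<'E'
from bench import *
import cv2,numpy as np
def cast(m,uv,z,fish=False):
    "pixels -> points on plane z"
    uv=np.atleast_2d(uv).astype(float);f=200/np.tan(np.radians(m['fov_y']/2))
    x=(uv-[m['cx'],m['cy']])/f
    if fish:
        r=np.linalg.norm(x,axis=1,keepdims=True)+1e-12
        d=np.c_[x/r*np.sin(r),np.cos(r)]
    else: d=np.c_[x,np.ones(len(x))]
    T=m['world_from_camera'];d=d@T[:3,:3].T;o=T[:3,3]
    return o+d*((z-o[2])/d[:,2:3])
def cloud(m,dep,fish=False):
    v,u=np.mgrid[:400,:640];f=200/np.tan(np.radians(m['fov_y']/2))
    x=np.stack([(u-m['cx'])/f,(v-m['cy'])/f],-1)
    if fish:
        r=np.linalg.norm(x,axis=2,keepdims=True)+1e-12
        x=x/r*np.tan(np.minimum(r,1.5))
    P=np.concatenate([x,np.ones((400,640,1))],2)*dep[...,None]
    T=m['world_from_camera'];return P@T[:3,:3].T+T[:3,3]
def down(psi):
    "tool pointing down, closing line (tool y) at angle psi (deg) from world x"
    a=np.radians(psi);y=np.array([np.cos(a),np.sin(a),0]);z=np.array([0,0,-1.]);return np.c_[np.cross(y,z),y,z]
def state():
    o=observe();print('t%.1f'%o['t'],'tcp',o['tcp_pos'].round(4),'w%.3f'%o['width'],'gf%.1f'%o['gripper_force'],'F',np.round(o['contact_force'],1));return o
E
python3 - <<'E'
from h import *
m=camera_model('top');d=np.load('top0.npz')['d'];P=cloud(m,d)
for u,v in[(258,205),(262,262),(383,255),(378,197),(280,225),(308,200),(357,197),(365,219),(345,228),(300,224),(285,250),(400,172),(240,172),(220,160),(330,120),(300,95),(184,240),(240,250)]:print((u,v),P[v,u].round(3))
p=[.57,.0,.42]
for psi in(0,90,180,-90):
    q=solve_ik(p,down(psi));print(psi,None if q is None else np.round(q,0))
E
```

```text
(258, 205) [0.54  0.187 0.082]
(262, 262) [0.35  0.168 0.084]
(383, 255) [ 0.379 -0.248 -0.003]
(378, 197) [ 0.575 -0.215  0.094]
(280, 225) [0.475 0.114 0.038]
(308, 200) [0.558 0.019 0.108]
(357, 197) [ 0.572 -0.143  0.109]
(365, 219) [ 0.503 -0.178  0.041]
(345, 228) [ 0.469 -0.107  0.079]
(300, 224) [0.48  0.045 0.05 ]
(285, 250) [0.39  0.096 0.021]
(400, 172) [ 0.598 -0.208  0.534]
(240, 172) [ 0.661  0.264 -0.003]
(220, 160) [0.606 0.218 0.604]
(330, 120) [ 0.607 -0.019  0.997]
(300, 95) [0.545 0.016 1.321]
(184, 240) [0.417 0.439 0.048]
(240, 250) [0.386 0.254 0.005]
0 [ 16.  13.  13.   0. -90. 164.]
90 [  16.   13.   13.    0.  -90. -106.]
180 [ 16.  13.  13.   0. -90. -16.]
-90 [ 16.  13.  13.   0. -90.  74.]
```

```bash
python3 - <<'E'
from h import *
import pickle
R=down(185);V=[]
reach([.40,.22,.36],R)
for i,p in enumerate([[.43,.10,.36],[.43,-.10,.36]]):
    reach(p,R);wait(.3);m=camera_model('wrist');pic,d=read_camera('wrist');V.append((m,pic,d))
    cv2.imwrite(f'pics/w{i}.png',pic[:,:,::-1])
    print(m['world_from_camera'].round(3).tolist(),m['fov_y'])
pickle.dump(V,open('V.pkl','wb'));state()
E
```

```text
[[-0.996, -0.086, -0.021, 0.437], [-0.088, 0.967, 0.239, 0.036], [-0.0, 0.239, -0.971, 0.505], [0.0, 0.0, 0.0, 1.0]] 65.70646984690485
[[-0.996, -0.086, -0.02, 0.437], [-0.089, 0.967, 0.239, -0.164], [-0.001, 0.24, -0.971, 0.505], [0.0, 0.0, 0.0, 1.0]] 65.70646984690485
t3.7 tcp [ 0.4302 -0.0993  0.36  ] w1.000 gf0.0 F [ 0.2 -1.  -0.2]
```

View pics/w0.png

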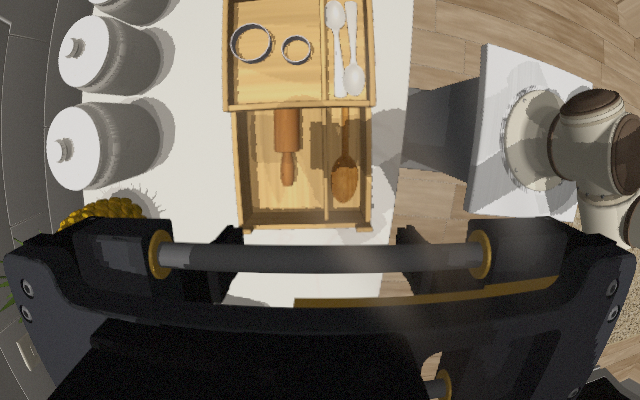

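View pics/w1.png

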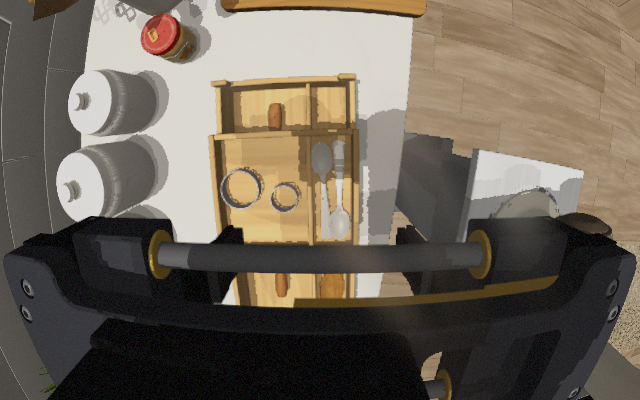

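w0: the pin's +y handle tip is near (288,186) and its barrel runs under the tray edge at row ~108. The organiser's +y end wall is at row ~228. w1: the −y tip is near (275,103), the tray's −y wall at row ~134, and the organiser's −y wall at row ~78. Now for metric values.

```bash
python3 - <<'E'
from h import *
import pickle
V=pickle.load(open('V.pkl','rb'))
(m0,p0,d0),(m1,p1,d1)=V
C=[cloud(m,d,True) for m,p,d in V]
for k,name,u,v,z in[(0,'traywall+ L',226,108,.115),(0,'traywall+ R',370,106,.115),(1,'traywall- L',212,138,.115),(1,'traywall- R',356,131,.115),
  (0,'org+ mid',300,227,.078),(1,'org- mid',290,77,.078),(0,'org+ Lcorner',242,226,.1),(0,'org+ Rcorner',368,228,.1),(1,'org- L',217,82,.1),(1,'org- R',352,76,.1),(0,'canister',150,165,.1),(0,'can top',60,150,.2),(1,'can',150,120,.1)]:
    P=C[k][v-2:v+3,u-2:u+3].reshape(-1,3);i=P[:,2].argmax()
    print(name,'ray',cast(m0 if k==0 else m1,(u,v),z,True)[0].round(3),'cloud top',P[i].round(3))
# pin mask
for k,(lo,hi) in((0,((262,108),(312,195))),(1,((262,95),(290,131)))):
    m,p,d=V[k];h=cv2.cvtColor(p,cv2.COLOR_RGB2HSV);sub=h[lo[1]:hi[1],lo[0]:hi[0]]
    mk=((sub[...,0]<14)&(sub[...,1]>130)).astype(np.uint8)
    n,l,s,c=cv2.connectedComponentsWithStats(mk);j=1+s[1:,4].argmax();print('blob',s[j]+np.array([*lo,0,0,0]))
    ys,xs=np.where(l==j);P=C[k][ys+lo[1],xs+lo[0]]
    print(' cloud max z',np.percentile(P[:,2],[5,50,95]).round(4),'y range',P[:,1].min().round(3),P[:,1].max().round(3))
    for r in np.unique(ys)[::6]:
        q=xs[ys==r]+lo[0];a=cast(m,[(q.min()-.5,r+lo[1]),(q.max()+.5,r+lo[1])],.028,True)
        print(r+lo[1],q.min(),q.max(),'mid',a.mean(0).round(4),'width %.3f'%np.linalg.norm(a[0]-a[1]),'ztop %.3f'%C[k][r+lo[1],q][:,2].max())
    tip=(np.median(xs[ys==(ys.max() if k==0 else ys.min())])+lo[0], (ys.max()+.5 if k==0 else ys.min()-.5)+lo[1]);print('tip',tip,cast(m,tip,.028,True))
# obstacles above 0.08 near x>0.58
P=C[0].reshape(-1,3);s=(P[:,2]>.08)&(P[:,2]<.35)&(P[:,0]>.55)&(abs(P[:,1])<.3)
for y in np.arange(-.3,.3,.05):
    q=P[s&(P[:,1]>=y)&(P[:,1]<y+.05)]
    if len(q):print('obst y%.2f'%y,'minx %.3f maxz %.3f'%(q[:,0].min(),q[:,2].max()))
E
```

```text
traywall+ L ray [0.559 0.02  0.115] cloud top [0.559 0.018 0.118]
traywall+ R ray [0.376 0.004 0.115] cloud top [0.376 0.002 0.117]
traywall- L ray [ 0.576 -0.14   0.115] cloud top [ 0.578 -0.14   0.117]
traywall- R ray [ 0.391 -0.162  0.115] cloud top [ 0.393 -0.163  0.117]
org+ mid ray [0.453 0.182 0.078] cloud top [0.437 0.036 0.505]
org- mid ray [ 0.484 -0.229  0.078] cloud top [ 0.482 -0.227  0.079]
org+ Lcorner ray [0.534 0.181 0.1  ] cloud top [0.476 0.094 0.346]
org+ Rcorner ray [0.357 0.168 0.1  ] cloud top [0.354 0.17  0.101]
org- L ray [ 0.58  -0.216  0.1  ] cloud top [ 0.579 -0.217  0.101]
org- R ray [ 0.401 -0.234  0.1  ] cloud top [ 0.4   -0.234  0.101]
canister ray [0.68  0.104 0.1  ] cloud top [0.722 0.111 0.036]
can top ray [0.771 0.073 0.2  ] cloud top [0.768 0.075 0.206]
can ray [ 0.682 -0.162  0.1  ] cloud top [ 0.731 -0.165  0.026]
blob [295 113   5  13  27]
 cloud max z [0.0354 0.0372 0.041 ] y range 0.019 0.037
113 298 298 mid [0.4715 0.0186 0.028 ] width 0.002 ztop 0.037
119 295 298 mid [0.473 0.028 0.028] width 0.006 ztop 0.041
125 296 297 mid [0.4722 0.0373 0.028 ] width 0.003 ztop 0.039
tip (np.float64(296.5), np.float64(125.5)) [[0.47217576 0.03802973 0.028     ]]
blob [278 122   4   4   7]
 cloud max z [0.0318 0.0357 0.0371] y range -0.165 -0.161
122 278 278 mid [ 0.5015 -0.1652  0.028 ] width 0.002 ztop 0.037
tip (np.float64(278.0), np.float64(121.5)) [[ 0.50153676 -0.166012    0.028     ]]
obst y-0.25 minx 1.030 maxz 0.180
obst y-0.20 minx 0.733 maxz 0.198
obst y-0.15 minx 0.550 maxz 0.217
obst y-0.10 minx 0.550 maxz 0.221
obst y-0.05 minx 0.550 maxz 0.213
obst y-0.00 minx 0.550 maxz 0.208
obst y0.05 minx 0.551 maxz 0.210
obst y0.10 minx 0.551 maxz 0.219
obst y0.15 minx 0.757 maxz 0.262
obst y0.20 minx 0.814 maxz 0.309
obst y0.25 minx 0.792 maxz 0.317
```

```bash
python3 - <<'E'
from h import *
import pickle
V=pickle.load(open('V.pkl','rb'))
c=np.array([.468,-.025]);a=np.radians(6);X=np.array([np.cos(a),np.sin(a)]);Y=np.array([-np.sin(a),np.cos(a)])
pts=[]
for k,(m,p,d) in enumerate(V):
    h=cv2.cvtColor(p,cv2.COLOR_RGB2HSV)
    u,v=((288,130),(275,115))[k]
    print(k,'pin hsv',h[v,u],'floor hsv',h[v+(30 if k==0 else 0),u-25])
    C=cloud(m,d,True);L=np.stack([(C[...,:2]-c)@X,(C[...,:2]-c)@Y],-1)
    mk=(h[...,0]<17)&(h[...,1]>110)&(abs(L[...,0]-.03)<.05)&(abs(L[...,1])<.195)&(C[...,2]>.015)&(C[...,2]<.06)
    n,l,s,_=cv2.connectedComponentsWithStats(mk.astype(np.uint8))
    for j in range(1,n):
        if s[j,4]<60: continue
        q=l==j;z=C[q][:,2];l2=L[q];print(' blob',s[j],'Lx',l2[:,0].min().round(3),l2[:,0].max().round(3),'Ly',l2[:,1].min().round(3),l2[:,1].max().round(3),'z',np.percentile(z,[5,50,98]).round(3))
        ys,xs=np.where(q);
        for r in np.unique(ys)[::8]:
            w=xs[ys==r];A=cast(m,[(w.min()-.5,r),(w.max()+.5,r)],.028,True)[:,:2]-c
            print('  row',r,'Lx mid %.4f w %.3f Ly %.4f'%((A@X).mean(),abs(np.ptp(A@X)),(A@Y).mean()),'ztop %.3f'%C[r,w][:,2].max())
E
```

```text
0 pin hsv [ 15 162 170] floor hsv [ 19 116 195]
 blob [ 274  109   26   77 1477] Lx 0.006 0.046 Ly 0.037 0.154 z [0.033 0.043 0.049]
  row 109 Lx mid 0.0171 w 0.023 Ly 0.0365 ztop 0.047
  row 117 Lx mid 0.0259 w 0.040 Ly 0.0485 ztop 0.049
  row 125 Lx mid 0.0262 w 0.040 Ly 0.0609 ztop 0.050
  row 133 Lx mid 0.0265 w 0.040 Ly 0.0733 ztop 0.048
  row 141 Lx mid 0.0261 w 0.039 Ly 0.0857 ztop 0.049
  row 149 Lx mid 0.0280 w 0.039 Ly 0.0981 ztop 0.049
  row 157 Lx mid 0.0275 w 0.016 Ly 0.1106 ztop 0.038
  row 165 Lx mid 0.0272 w 0.020 Ly 0.1232 ztop 0.041
  row 173 Lx mid 0.0276 w 0.020 Ly 0.1358 ztop 0.040
  row 181 Lx mid 0.0280 w 0.017 Ly 0.1485 ztop 0.039
1 pin hsv [ 15 163 163] floor hsv [ 19 105 219]
 blob [268 104  14  27 342] Lx 0.013 0.034 Ly -0.171 -0.131 z [0.03  0.037 0.04 ]
  row 104 Lx mid 0.0226 w 0.014 Ly -0.1712 ztop 0.037
  row 112 Lx mid 0.0229 w 0.020 Ly -0.1587 ztop 0.040
  row 120 Lx mid 0.0240 w 0.022 Ly -0.1463 ztop 0.040
  row 128 Lx mid 0.0236 w 0.020 Ly -0.1339 ztop 0.039
 blob [275 273  13  24 250] Lx 0.016 0.037 Ly 0.108 0.154 z [0.032 0.037 0.04 ]
  row 273 Lx mid 0.0343 w 0.002 Ly 0.1101 ztop 0.032
  row 281 Lx mid 0.0275 w 0.021 Ly 0.1260 ztop 0.041
  row 289 Lx mid 0.0277 w 0.020 Ly 0.1423 ztop 0.039
```

Pin: 40 mm barrel, top at 48–49 mm, tips at Ly +0.155 and −0.172, Lx about 0.026, all consistent with the text. The tray sits at about −0.045, so I'll push it to the −y stop with closed fingers.

```bash
cat >> h.py <<'E'
c=np.array([.468,-.025]);a=np.radians(6);X=np.array([np.cos(a),np.sin(a)]);Y=np.array([-np.sin(a),np.cos(a)])
def W(lx,ly,z): return np.r_[c+lx*X+ly*Y,z]
E
python3 - <<'E'
from h import *
R=down(186)
gripper_to(0.,20)
reach(W(.0,.09,.25),R);move_l(W(.0,.09,.107),feed=.2)
F0=np.array(state()['contact_force'])
for ly in np.r_[.06,.045,np.arange(.03,-.031,-.01),np.arange(-.033,-.05,-.003)]:
    move_l(W(.0,ly,.107),feed=.06);o=observe();f=(np.array(o['contact_force'])-F0)[:2]@Y;L=(o['tcp_pos'][:2]-c)@Y
    print('%.3f act %.4f F %.1f'%(ly,L,f))
    if ly<-.01 and f>5: break
wait(.3);state()
move_l(W(0,L+.04,.107),feed=.1);move_l(W(0,L+.04,.36),feed=.25);reach(W(-.02,.10,.36),R);gripper_to(.8);wait(.2)
import pickle
m=camera_model('wrist');p,d=read_camera('wrist');pickle.dump((m,p,d),open('V2.pkl','wb'));cv2.imwrite('pics/w2.png',p[:,:,::-1]);state()
E
```

```text
t6.9 tcp [0.4597 0.0644 0.1082] w0.011 gf0.0 F [-0.3 -0.2  0.3]
0.060 act 0.0597 F 0.8
0.045 act 0.0446 F 0.4
0.030 act 0.0294 F 0.5
0.020 act 0.0196 F -0.1
0.010 act 0.0097 F -0.6
-0.000 act -0.0004 F -0.2
-0.010 act -0.0104 F 0.8
-0.020 act -0.0191 F 5.8
t10.3 tcp [ 0.4703 -0.0439  0.107 ] w0.003 gf3.0 F [-1.4  6.6  0.1]
t14.0 tcp [0.4377 0.0724 0.36  ] w0.799 gf0.0 F [0.1 0.4 0.4]
```

View pics/w2.png

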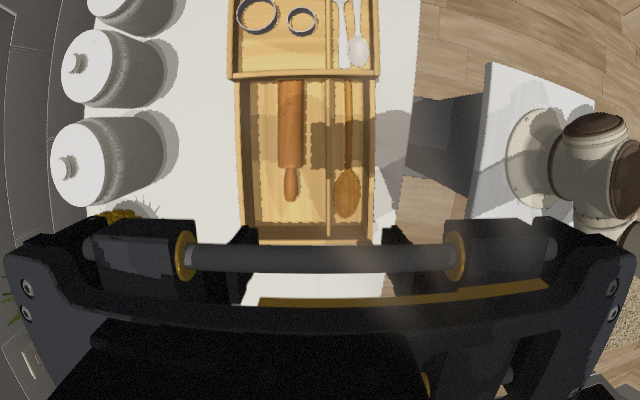

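w2: the tray edge is now at row ~75 and the barrel is exposed at about columns 278–303, rows 78–168. The lane is open. Next: confirm the tray edge, remeasure the pin and check IK for the whole extraction.

```bash
cat >> h.py <<'E'
PL=np.radians(6)  # set below
def tilt(psi,th):
    "down(psi) then rotate by th deg about horizontal closing line so the pin's +y end rises"
    R=down(psi);return cv2.Rodrigues(np.r_[np.cos(np.radians(psi-180)),np.sin(np.radians(psi-180)),0]*np.radians(th))[0]@R
E
python3 - <<'E'
from h import *
import pickle
m,p,d=pickle.load(open('V2.pkl','rb'))
A=cast(m,[(240,77),(374,76)],.115,True)[:,:2]-c;print('tray edge Ly',A@Y)
C=cloud(m,d,True);h=cv2.cvtColor(p,cv2.COLOR_RGB2HSV);L=np.stack([(C[...,:2]-c)@X,(C[...,:2]-c)@Y],-1)
mk=(h[...,0]<17)&(h[...,1]>110)&(abs(L[...,0]-.03)<.05)&(abs(L[...,1])<.195)&(C[...,2]>.015)&(C[...,2]<.06)
n,l,s,_=cv2.connectedComponentsWithStats(mk.astype(np.uint8));j=1+s[1:,4].argmax();ys,xs=np.where(l==j)
T=[]
for r in np.unique(ys)[4:-6:4]:
    w=xs[ys==r];B=cast(m,[(w.min()-.5,r),(w.max()+.5,r)],.028,True)[:,:2]-c;T.append([(B@X).mean(),(B@Y).mean(),np.ptp(B@X),C[r,w][:,2].max()])
T=np.array(T);k=np.polyfit(T[:,1],T[:,0],1);print(s[j],'slope deg',np.degrees(np.arctan(k[0])),'Lx0',k[1],'tip Ly',L[l==j][:,1].max());print(T.round(3)[::3])
# IK along plan
q=None
psi=186-np.degrees(np.arctan(k[0]));print('psi',psi)
for nm,pos,th in[('pre',W(.027,.04,.15),0),('g',W(.027,.04,.034),0),('t15',W(.027,.04,.085),15),('out',W(.027,.04,.085)+np.r_[.2*np.cos(np.radians(15))*Y,.2*np.sin(np.radians(15))],15),('up',W(.0,.15,.33),15),('flat',W(0,.15,.33),0)]:
    q=solve_ik(pos,tilt(psi,th));print(nm,None if q is None else np.round(q,1))
print(tilt(psi,15).round(3))
E
```

```text
tray edge Ly [-0.03124309 -0.03058801]
[ 277   79   27  122 2627] slope deg 0.7068428614978338 Lx0 0.026114256411226843 tip Ly 0.1499890675342765
[[ 0.026 -0.033  0.04   0.049]
 [ 0.026 -0.014  0.04   0.049]
 [ 0.026  0.005  0.038  0.048]
 [ 0.027  0.023  0.038  0.049]
 [ 0.027  0.042  0.039  0.049]
 [ 0.027  0.061  0.039  0.049]
 [ 0.027  0.079  0.039  0.05 ]
 [ 0.028  0.098  0.031  0.049]
 [ 0.028  0.117  0.021  0.038]
 [ 0.028  0.136  0.021  0.04 ]]
psi 185.29315713850215
pre [ 21.   14.3 -25.3   0.  -50.4 -15.8]
g [ 21.   24.3 -32.3   0.  -33.4 -15.8]
t15 [ 10.9  20.9 -21.2 -20.2 -48.2   8. ]
out [ 33.7  16.3 -19.5 -17.8 -48.3 -17.2]
up [ 25.7   2.8  -7.6 -14.6 -74.8 -17.2]
flat [ 35.3   3.3 -11.1   0.  -75.6 -30. ]
[[ 0.089 -0.996 -0.024]
 [-0.962 -0.092  0.258]
 [-0.259  0.    -0.966]]
```

```bash
cat > go.py <<'E'
from h import *
psi=185.3;U=np.r_[-np.sin(np.radians(psi-180)),np.cos(np.radians(psi-180)),0];Z=np.r_[0,0,1.]
sg,h=.050,.004;C0=W(.026,-.010,.028)
def z0(th): t=np.radians(th);return .008+.002+max(.165*np.sin(t)+.011*np.cos(t),.11*np.sin(t)+.02*np.cos(t))
def pose(shift,z,th):
    t=np.radians(th);d=np.cos(t)*U+np.sin(t)*Z;n=-np.sin(t)*U+np.cos(t)*Z
    p=C0+shift*U;p[2]=z;return p+sg*d+h*n,tilt(psi,th)
E
python3 - <<'E'
from go import *
gripper_to(.75)
p,R=pose(0,.028,0);print(p)
reach(p+[0,0,.15],R);move_l(p+[0,0,.03],feed=.15);move_l(p,feed=.05);state()
gripper_to(0.,55);wait(.3);state()
for th in(0,3,6,9,12,15):
    p,R=pose(.03*th/15,z0(th),th);move_l(p,ori=R,feed=.05 if th else .02);o=state()
wait(.3)
q,d=read_camera('scene');cv2.imwrite('pics/s3.png',cv2.resize(q[120:280,200:440,::-1],None,fx=3,fy=3))
E
```

```text
[0.49028432 0.01755876 0.032     ]
t16.9 tcp [0.4904 0.0176 0.0319] w0.753 gf0.0 F [-0.3  0.3  0.2]
t17.7 tcp [0.49   0.0175 0.0321] w0.447 gf55.0 F [-2.   1.3  3.2]
t18.0 tcp [0.4903 0.0176 0.0337] w0.446 gf55.0 F [-0.6  0.  -4.2]
t18.3 tcp [0.4902 0.0231 0.0423] w0.447 gf55.0 F [ 0.1  0.9 -2.8]
t18.7 tcp [0.4893 0.0286 0.0504] w0.445 gf55.0 F [ 1.1 -0.1 -3. ]
t19.0 tcp [0.4887 0.034  0.0585] w0.443 gf55.0 F [-0.3 -0.8 -4.2]
t19.4 tcp [0.4881 0.0393 0.0691] w0.449 gf55.0 F [ 0.1  0.4 -4.6]
t19.8 tcp [0.4877 0.0445 0.0799] w0.444 gf55.0 F [ 0.4 -0.8 -4.9]
```

View pics/s3.png

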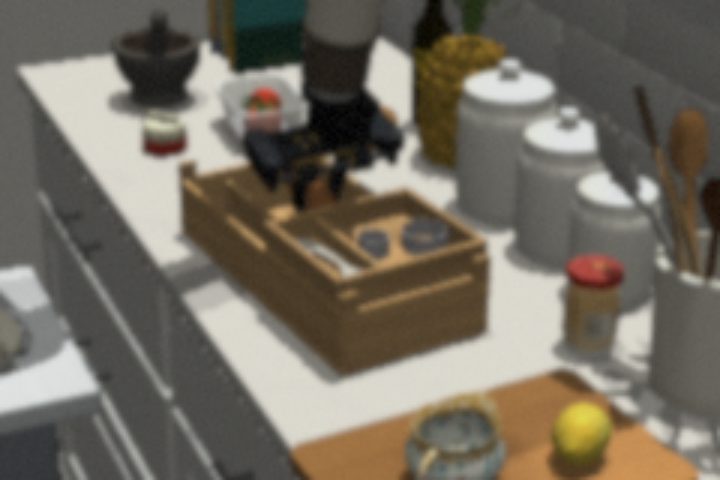

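s3: the gripper holds the pin over the open half of the organiser, the tray is at its −y end, and the bystanders are unmoved. I'll check the raised tip's height with the top depth before drawing out.

```bash
python3 - <<'E'
from go import *
p,d=read_camera('top');m=camera_model('top');C=cloud(m,d)
t=np.radians(15);tip=C0+.03*U;tip[2]=z0(15);tip=tip+.165*(np.cos(t)*U+np.sin(t)*Z);print('expected tip',tip)
L=np.stack([(C[...,:2]-c)@X,(C[...,:2]-c)@Y],-1)
s=(abs(L[...,0]-.028)<.025)&(L[...,1]>.09)&(L[...,1]<.21)&(C[...,2]<.2)
i=np.argsort(L[s][:,1]);print(np.c_[L[s],C[s][:,2]][i].round(3)[::5])
E
```

```text
expected tip [0.47740992 0.15634064 0.10603547]
[]
```

The arm hides the tip from above. The draw itself widens the step 2 margin (tip about 0.13, tail about 0.045 after 0.1 m), so I'll draw out in two parts and check in between.

```bash
python3 - <<'E'
from go import *
t=np.radians(15);dz=np.cos(t)*U+np.sin(t)*Z;p,R=pose(.03,z0(15),15)
for k in(.05,.10):
    move_l(p+k*dz,ori=R,feed=.06);state()
wait(.3)
q,d=read_camera('scene');cv2.imwrite('pics/s4.png',cv2.resize(q[100:260,200:440,::-1],None,fx=3,fy=3))
w,d=read_camera('wrist');cv2.imwrite('pics/w4.png',w[:,:,::-1])
E
```

```text
t21.2 tcp [0.4832 0.0926 0.093 ] w0.449 gf55.0 F [ 0.2 -0.2 -4.2]
t22.2 tcp [0.4787 0.1407 0.1059] w0.454 gf55.0 F [-0.5  0.3 -3.8]
```

View pics/s4.png

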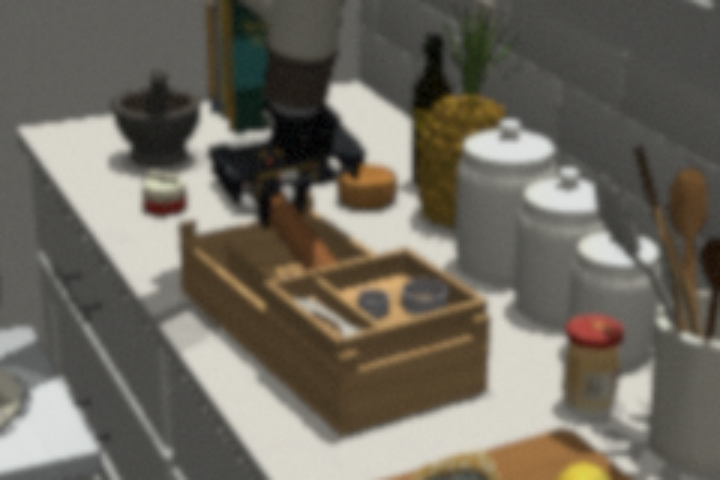

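View pics/w4.png

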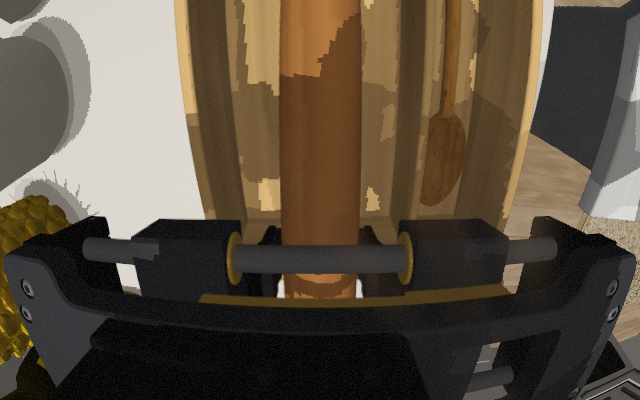

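s4 and w4: the pin is firmly held and slants out from under the tray edge, the spoon is still in its lane, and the organiser is unmoved. Next I'll finish the draw, lift and level it.

```bash
python3 - <<'E'
from go import *
t=np.radians(15);dz=np.cos(t)*U+np.sin(t)*Z;p,R=pose(.03,z0(15),15)
move_l(p+.18*dz,ori=R,feed=.08);state()
e=p+.18*dz;e[2]=.36;move_l(e,ori=R,feed=.12);state()
e=e-[.03,.04,0];move_l(e,ori=tilt(185.3,0),feed=.05);wait(1.0);state()
q,d=read_camera('scene');cv2.imwrite('pics/s5.png',q[:,:,::-1])
m=camera_model('wrist');w,d=read_camera('wrist');P=cloud(m,d,True)
h=cv2.cvtColor(w,cv2.COLOR_RGB2HSV);o=observe()['tcp_pos']
s=(abs((P[...,:2]-o[:2])@X)<.025)&(P[...,2]>.2)&(P[...,1]<o[1]-.02)
k=P[s];i=np.argsort(k[:,1])[::max(1,len(k)//12)];print(k[i].round(3))
A=cloud(m,d,True);L=(A[...,:2]-c)@Y;X_=abs((A[...,:2]-c)@X)<.08
z=(A[...,2]>.108)&(A[...,2]<.125)&X_;print('tray rim Ly max',L[z].max() if z.any() else None)
E
```

```text
t23.7 tcp [0.4715 0.2174 0.1265] w0.447 gf55.0 F [-0.8 -0.2 -3.7]
t25.8 tcp [0.4715 0.2177 0.3592] w0.450 gf55.0 F [-0.1  0.4 -4.1]
t28.0 tcp [0.4417 0.1778 0.36  ] w0.447 gf55.0 F [ 0.1 -0.  -3.6]
[[0.436 0.047 0.357]
 [0.433 0.082 0.363]
 [0.457 0.107 0.373]
 [0.449 0.112 0.505]
 [0.449 0.112 0.505]
 [0.449 0.112 0.505]
 [0.46  0.117 0.37 ]
 [0.433 0.14  0.369]
 [0.456 0.147 0.431]
 [0.433 0.15  0.454]
 [0.454 0.152 0.374]
 [0.464 0.153 0.455]
 [0.462 0.158 0.366]]
tray rim Ly max -0.029087723764264328
```

View pics/s5.png

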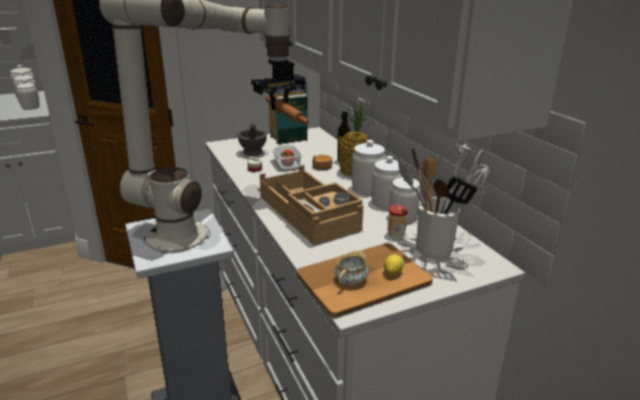

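s5: the pin is held level in the air, with its surface around 0.36–0.37 m. The tray rim is at Ly −0.03, so the tray is still at its stop, and everything else is in place. Handing in.

```bash
python3 -c "
from bench import *
print(sign_off())"
```

```text
the job is handed in; nothing more can be done
None
```

I slid the upper tray to its −y stop, drew the pin out slantwise and handed the job in at about 28 s with it held level at about 0.36 m; by the final images nothing else had moved, but the hand-in returned no verdict.

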